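Move the small rim to the other folding hook

ROBOT

A 6-joint arm with a two-finger parallel gripper is mounted at the origin on the work surface. World frame = base frame: x ahead of the robot, y to its left, z up, the work surface at z = 0. Lengths are in m, angles in rad, forces in N, time in s.
With the tool pointing down it reaches from about 0.25 to 0.775 m from the base axis. Payload 4 kg.
Tool frame: the origin (TCP) lies midway between the tips of the shut fingers; the grasp point (between the pads) lies 19 mm behind it; x points along the fingers, y is the direction in which the jaws open and shut, and the axes are right-handed (so a half turn about x gives the same grasp; the last joint's range is limited). The gripper opens to 85 mm and grips with 20 to 120 N. Pads are 22 mm wide; open, the fingers measure 114 mm over their backs; the gripper's body (76 mm by 85 mm) begins 54 mm behind the grasp point. The pads swing forward as they close: fully open they stand 13 mm farther back than shut.
Start: joints at [1.126, 0.087, 1.371, -0, 1.684, -0.103], TCP at [0.184, 0.518, 0.231] pointing down, gripper open.
Joint ranges: [-3.1, 3.1], [-0.76, 2.03], [0.27, 2.55], [-1.08, 4.22], [0.17, 2.65], [-2.57, 2.57]. Speed limits (rad/s): [2.79, 2.79, 3.14, 3.14, 3.14, 3.14].

INTERFACE

Orientations are given as a unit quaternion [w, x, y, z].
In Python, from rig import arm, eyes gives the robot as it stands. The module is installed in compiled form; this text tells all that it offers. Calls block until the motion is done:
- arm.move_to(position, orientation): joint-space move of the TCP to a pose.
- arm.move_l(position, frame=None, velocity=0.15): straight line of the TCP; frame=None keeps the orientation; velocity is the mean speed in m/s.
- arm.move_j(angles): joint-space move.
- arm.release() and arm.gripper_close(f_grip=None): open the fingers fully, or close them until they stop; f_grip is the grip in N (None keeps the last).
- arm.hold(seconds).
- arm.solve_ik(position, orientation): joint angles nearest the present ones, or None.
- arm.observe(): the state.
- eyes.capture(name): name is "scene" or "top" or "wrist"; returns a dict with "img" (400x640x3 uint8, red, green, blue), "depth" (400x640 float32, m along the optical axis (not along the pixel's ray), 0 where there is no reading), "K" (3x3 intrinsics, pixels), "k1" (the pictures are not rectified: a ray, as slopes to the right and down, at radius r is drawn at 1 + k1 r^2 times it, then the intrinsics apply), "origin" and "rotation" of the camera in the world. Camera axes: x right, y down, z forward; pixel columns grow to the right and rows downward; lengths in m; the calibration is good to about 2 mm. A picture is of the moment at which its call begins.
A pose or a line that the arm cannot do raises arm.MotionError and nothing moves.
- arm.job_done(): hands the job in, once; it reports no verdict.
The state is a dict: "time_s": time; "joint_positions": joint angles; "dq": joint speeds; "joint_torque": joint torques, N m; "position": TCP position; "eef_rot": TCP orientation; "ft_force": force on the tool from outside, world axes, zero at the start; "ft_torque": the same for the moment, N m; "finger_gap": opening from 0.0 (shut) to 1.0 (fully open).
Only numpy, scipy, OpenCV 4.12 (cv2) and the standard library are available. Lean on these libraries where they do the work, as an engineer would, in place of code of your own. Each camera call takes 0.05 s, during which the arm holds its last target.

TASK

The small rim is hanging in the way: fold down the empty hook on the rail until it is fully out, move the rim from its hook onto that one, then fold the emptied hook back up flat so that it stands upright. Leave the rim hanging still on its new hook, and leave the bottle, the hub and the tin standing where they are.

Things in the scene. Friction and masses are not known exactly. Their poses are not given: they have to be found in the camera images.
- rail: fixed bench-top stand of aluminium profile: rail 30 x 30 mm, 680 long, its middle 190 mm above the bench, on posts 30 x 30 mm at y = +-325. Origin on the bench below the middle of the rail's front face; x points away from the robot, y along the rail. A lamp bar runs over it, 700 long, underside 322 mm up, from 30 mm before the rail's front face to 20 behind it, so reach a folded arm from the front, leaning
- hook_a: steel folding hook that carries the rim at the start. Origin on the rail's front face, 190 mm above the bench; x points away from the robot into the rail, y along the rail, z up. Bracket plate 40 mm wide, 34 high; two cheeks, 23 mm over both, reach 38 mm out (-x) and hold the hinge, whose line runs along y
- hook_b: the hook that is empty and folded at the start, on the other half of the rail; alike in every part to hook_a, same axes and origin
- hook_a_hinge (a point): hinge point of hook_a, 30 mm straight out of the rail's front face (x = -30 mm in hook_a), on the arm's centre line. The arm is a flat steel bar 12 mm wide (along y), 8 mm thick, reaching 85 mm from here. At joint angle q a point s along the arm lies s*sin(q) farther out (-x) and s*cos(q) above here
- hook_b_hinge (a point): the same point of hook_b
- hook_a_grip (a point): point on hook_a's arm, on its centre line 60 mm from the hinge, a good place to pinch across the 12 mm width; moves with the arm. At the arm's tip a lug 8 mm thick, 12 wide, stands 20 mm off the bar: it points up when the arm is level, towards the rail's side when the arm is upright
- hook_b_grip (a point): the same point on hook_b's arm
- hook_a_arm (a joint): hinge of hook_a's arm: 0 = folded up (arm upright), 1.571 = unfolded (level, straight out of the rail, on a solid stop that carries the load). Stiff hinge, 0.045 N m: the empty arm stays where it is left. Starts unfolded, loaded by the rim
- hook_b_arm (a joint): hinge of hook_b's arm, values and stiffness as for hook_a. Starts folded or nearly so (0 to 0.15)
- rim: the rim as a solid (same origin and axes as point rim_center)
- rim_center (a point): centre of the bare aluminium rim of a small scooter wheel: plain ring, 170 mm outside, 150 mm inside (wall 10 mm), 16 mm wide along its axis, about 0.32 kg. Own x is its axis. It hangs with its axis along the hook's x, the inside of its top on the arm: its centre is 71 mm below the arm's centre line. It can be pinched across the 10 mm wall at either side
- reel: fixed peg with a reel of tape, on the rail between the hooks: reel 50 mm in diameter, peg and reel stick out to 75 and 59 mm from the rail's front face. Origin on the rail's front face on the peg's axis, 190 mm above the bench
- bottle_center (a point): centre of a white oil bottle with black cap, 48 mm in diameter, 130 high, standing on the bench in front of the reel; leave it alone
- hub_center (a point): centre of a steel wheel hub standing on end, 58 mm in diameter, 75 high; leave it alone
- tin_center (a point): centre of an open steel tin, 72 mm in diameter, 60 high; leave it alone
There are look-alikes about, which are no part of the job. Of the things like the rim, leave any that is black; of the rest the larger one is meant.

How it is judged:
On the way, in this order (a step that is already met when the one before it is completed fails the run):
1. the empty hook is folded down fully, the rim still on its old hook (value of joint hook_b_arm above 1.45 rad and contact force between rim and hook_a above 0.5 N), for 0.2 s.
2. the rim hangs on that hook, let go (x of rim_center in the frame of hook_b between -0.108 and -0.035 m and y of rim_center in the frame of hook_b between -0.025 and 0.025 m and z of rim_center in the frame of hook_b between -0.083 and -0.06 m and contact force between rim and hook_b above 0.5 N and value of joint hook_b_arm above 1.45 rad and contact force between the fingers and rim below 0.1 N), for 0.2 s.
3. the emptied hook is folded up (value of joint hook_a_arm below 0.12 rad), for 0.2 s.
At the end, for the whole second after the job is handed in: The rim hangs at rest on hook_b (centre 35 to 108 mm out from the rail's face, 60 to 83 mm below the hinge, within 25 mm sideways of the arm, its weight on the hook), hook_b is unfolded (over 1.45 rad), hook_a is folded up (under 0.12 rad) (x of rim_center in the frame of hook_b between -0.108 and -0.035 m and y of rim_center in the frame of hook_b between -0.025 and 0.025 m and z of rim_center in the frame of hook_b between -0.083 and -0.06 m and contact force between rim and hook_b above 0.5 N and value of joint hook_b_arm above 1.45 rad and value of joint hook_a_arm below 0.12 rad and linear speed of rim below 0.03 m/s); the robot touches nothing.
It fails at once if the bottle is pushed more than 30 mm or tipped over (distance of bottle_center from where it was at the start of the episode above 0.03 m or angle between bottle_center's own z axis and vertical above 0.5 rad).
It fails at once if the hub is pushed more than 30 mm or tipped over (distance of hub_center from where it was at the start of the episode above 0.03 m or angle between hub_center's own z axis and vertical above 0.5 rad).
It fails at once if the tin is pushed more than 30 mm or tipped over (distance of tin_center from where it was at the start of the episode above 0.03 m or angle between tin_center's own z axis and vertical above 0.5 rad).
It also fails if it takes over 72 s, if anything falls off the work surface, if the arm or the gripper's body presses on something with over 40 N, if the wrist force passes 120 N, or if a joint passes its speed limit or range.

## Working session

There is one attempt and no reset: what is moved stays moved. The work goes in short steps, each a Python script; the robot and the scene stay as the last script left them, time stands still between calls to the robot, and variables do not carry over. Pictures are saved under pics/ and viewed, and the job is handed in when it is done.

```bash
mkdir -p pics; ls; cat > h.py <<'E'
import numpy as np, cv2
from rig import arm, eyes
def cap(name,fn=None):
    c=eyes.capture(name)
    np.savez('last_%s.npz'%name,**{k:np.asarray(v) for k,v in c.items()})
    if fn: cv2.imwrite('pics/'+fn,cv2.cvtColor(c['img'],cv2.COLOR_RGB2BGR))
    return c
def load(name): return dict(np.load('last_%s.npz'%name))
def cloud(c):
    h,w=c['depth'].shape
    u,v=np.meshgrid(np.arange(w),np.arange(h))
    K=c['K']; xd=(u-K[0,2])/K[0,0]; yd=(v-K[1,2])/K[1,1]
    x,y=xd.copy(),yd.copy()
    for _ in range(15):
        f=1+float(c['k1'])*(x*x+y*y); x=xd/f;y=yd/f
    d=c['depth'].astype(float)
    P=np.stack([x*d,y*d,d],-1)
    W=P@np.asarray(c['rotation']).T+np.asarray(c['origin'])
    W[d<=0]=np.nan
    return W
E
python3 - <<'E'
from h import *
for n in ['scene','top','wrist']:
    c=cap(n,n+'0.png'); print(n,c['origin'],np.round(c['rotation'],3).tolist(),c['K'].tolist(),c['k1'])
o=arm.observe(); print(o)
E
```

```text
pics
scene [0.17084261 0.50690399 1.05321277] [0.083, -0.233, 0.922, -0.297] [[361.17844459103605, 0.0, 316.3230339144043], [0.0, 361.17844459103605, 206.99706079216162], [0.0, 0.0, 1.0]] -0.04295286105198199
top [ 0.36612204 -0.04659984  1.13342464] [-0.041, 0.711, -0.701, 0.037] [[389.23535259946357, 0.0, 318.6473231970844], [0.0, 389.23535259946357, 199.17019355638516], [0.0, 0.0, 1.0]] -0.02011123997170684
wrist [0.11351844 0.54366006 0.3721552 ] [0.122, 0.808, 0.57, 0.085] [[295.68194869818984, 0.0, 322.31350773253394], [0.0, 295.68194869818984, 200.2090300789765], [0.0, 0.0, 1.0]] -0.0452274384652868
{'time_s': 0.15, 'joint_positions': array([ 1.12591650e+00,  8.78115723e-02,  1.37187562e+00,  2.67880231e-05,
        1.68363158e+00, -1.03064989e-01]), 'dq': array([ 0.00065765, -0.00071587, -0.00587034, -0.00078799,  0.00142426,
        0.0009797 ]), 'joint_torque': array([ 1.66668600e-03, -3.52372277e+01, -3.13679802e+01, -1.57364366e-04,
        8.04397278e-03, -1.39791103e-05]), 'position': array([0.18417348, 0.51784692, 0.23040961]), 'eef_rot': array([ 0.69663058,  0.11967628,  0.69697893, -0.12084621]), 'ft_force': array([ 0.43283173,  0.03964523, -0.16177689]), 'ft_torque': array([ 0.00168871, -0.01788332, -0.01547473]), 'finger_gap': 1.0037537411736772}
```

```bash
cat >> h.py <<'E'
from scipy.spatial.transform import Rotation as R
def q2R(q): return R.from_quat([q[1],q[2],q[3],q[0]]).as_matrix()
def R2q(M):
    q=R.from_matrix(M).as_quat(); return [q[3],q[0],q[1],q[2]]
E
sed -i "s/W=P@np.asarray(c\['rotation'\]).T/W=P@q2R(c['rotation']).T/" h.py
python3 - <<'E'
from h import *
for n in ['scene','top','wrist']:
    c=load(n); W=cloud(c); print(n, q2R(c['rotation']).round(2).tolist(), np.nanpercentile(W.reshape(-1,3),[1,50,99],axis=0).round(3).tolist())
E
```

```text
scene [[-0.88, -0.38, 0.29], [-0.48, 0.72, -0.51], [-0.02, -0.59, -0.81]] [[-0.499, -2.174, -0.753], [0.557, -0.054, 0.001], [1.713, 0.793, 0.643]]
top [[0.01, -0.99, 0.11], [-1.0, -0.01, 0.01], [-0.01, -0.11, -0.99]] [[-0.114, -1.577, -0.759], [0.497, -0.041, -0.002], [1.599, 1.541, 0.534]]
wrist [[0.34, 0.9, 0.28], [0.94, -0.32, -0.1], [-0.0, 0.29, -0.96]] [[-0.09, -0.047, -0.754], [0.175, 0.517, -0.001], [1.597, 1.567, 0.324]]
```

View pics/scene0.png

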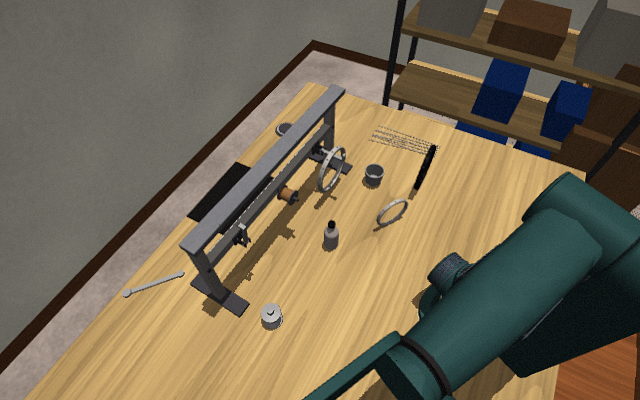

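View pics/top0.png

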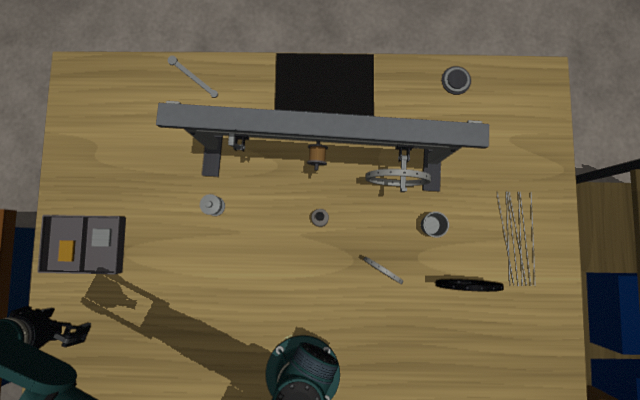

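View pics/wrist0.png

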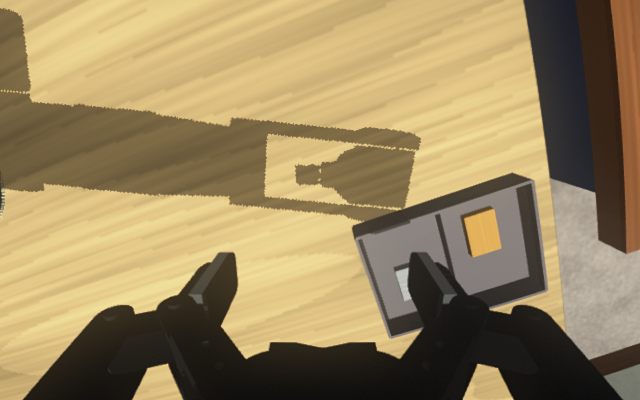

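The top picture shows three ring-like things: the bare rim hanging at (399,180), a bare smaller ring standing on the bench at (381,268), and a black ring at (470,285). The larger bare one, on the hook, is meant. The empty folded hook is at (238,143), the reel at (317,158), the bottle at (319,217), the hub at (212,205) and the tin at (433,224).

```bash
python3 - <<'E'
from h import *
for n,(x0,x1,y0,y1),s in [('top',(150,310,95,215),5),('top',(340,500,110,300),3),('scene',(175,335,170,330),4),('scene',(250,410,100,240),5)]:
    c=load(n); im=cv2.resize(c['img'][y0:y1,x0:x1],None,fx=s,fy=s,interpolation=cv2.INTER_CUBIC)
    im=im[:600,:800]
    cv2.imwrite(f'pics/crop_{n}_{x0}.png',im[:,:,::-1])
c=load('top');W=cloud(c)
pts=W.reshape(-1,3)
# lamp bar top
m=(pts[:,2]>0.31)&(pts[:,2]<0.40)&(pts[:,0]>0.3)&(abs(pts[:,1])<0.6)
p=pts[m]; print('lamp',len(p),np.percentile(p,[1,50,99],axis=0).round(3))
r=cv2.minAreaRect(p[:,:2].astype(np.float32)*1000); print(r)
for nm,(u,v) in dict(rimtop=(399,172),rim2=(381,268),reel=(317,158),bottle=(319,217),hub=(212,205),tinrim=(420,224),hookb=(238,143),post=(212,165)).items():
    print(nm, W[v,u].round(3))
# scene rail front faces
c=load('scene');W=cloud(c);pts=W.reshape(-1,3)
for zl,zh in [(0.18,0.2),(0.172,0.208)]:
    m=(pts[:,2]>zl)&(pts[:,2]<zh)&(pts[:,0]>0.3)&(abs(pts[:,1])<0.45); p=pts[m]; print(len(p), np.percentile(p,[5,50,95],axis=0).round(3))
E
```

```text
lamp 8349 [[ 0.571 -0.385  0.328]
 [ 0.609 -0.048  0.344]
 [ 0.65   0.296  0.347]]
((616.0343627929688, -45.187530517578125), (697.700927734375, 61.84836959838867), 86.95061492919922)
rimtop [ 0.537 -0.233  0.203]
rim2 [ 0.302 -0.203  0.114]
reel [ 0.568 -0.034  0.208]
bottle [ 0.431 -0.041  0.129]
hub [0.464 0.257 0.061]
tinrim [ 0.422 -0.335 -0.002]
hookb [ 0.657  0.205 -0.001]
post [0.586 0.275 0.015]
1719 [[ 0.534 -0.362  0.181]
 [ 0.634 -0.054  0.191]
 [ 1.71   0.244  0.199]]
4228 [[ 0.545 -0.348  0.176]
 [ 0.635 -0.034  0.2  ]
 [ 1.709  0.239  0.207]]
```

View pics/crop_top_150.png

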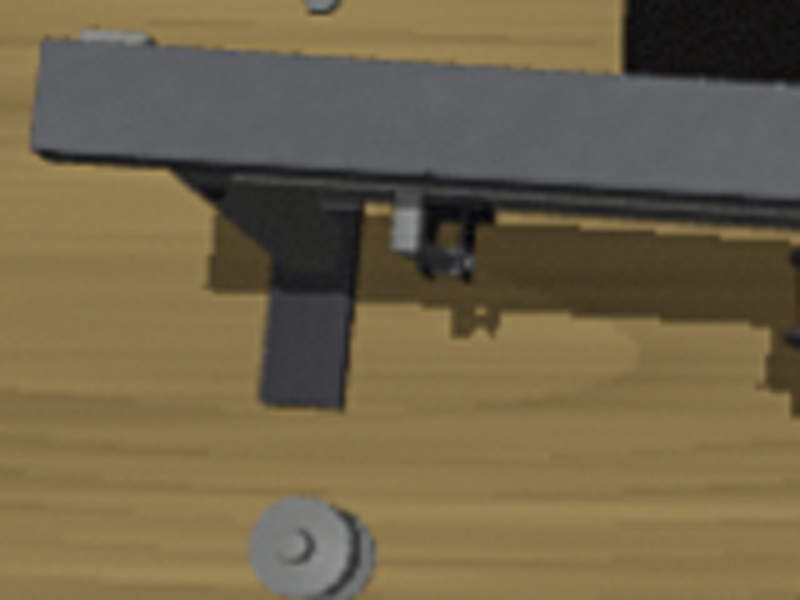

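View pics/crop_top_340.png

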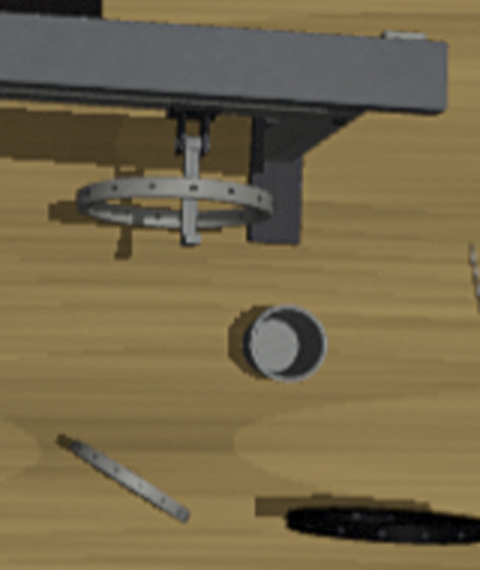

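View pics/crop_scene_175.png

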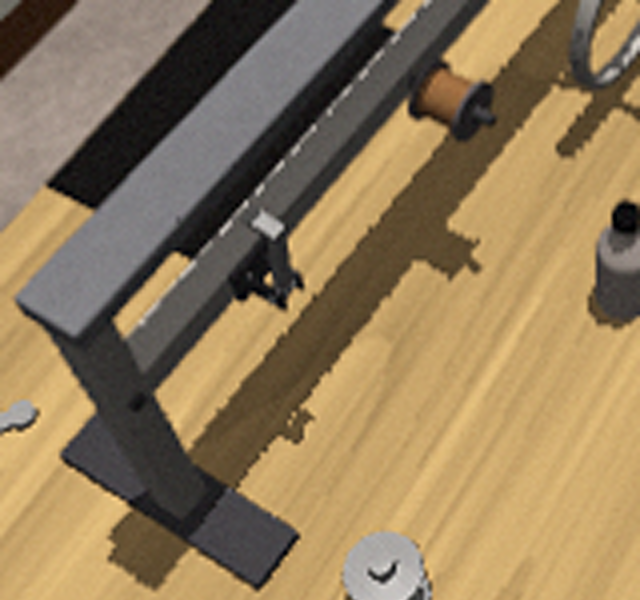

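View pics/crop_scene_250.png

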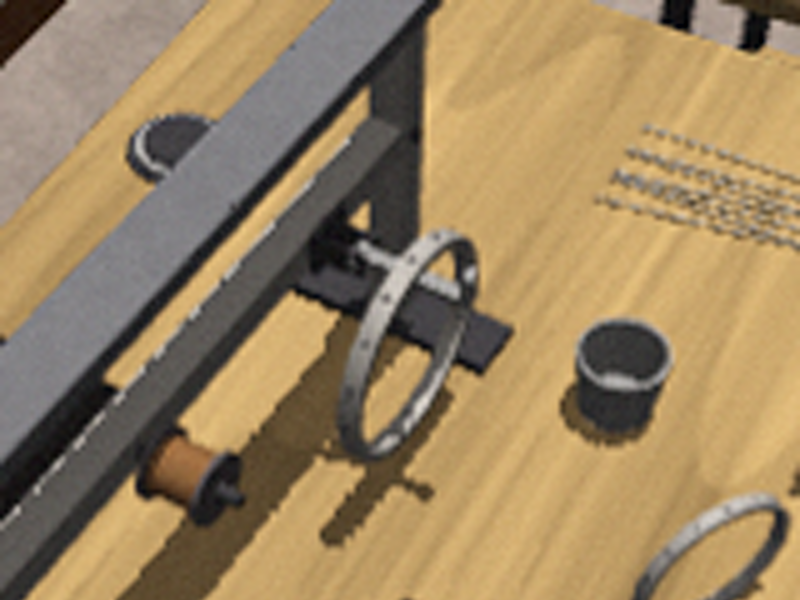

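```bash
python3 - <<'E'
from h import *
def RR(yaw): return np.array([[np.cos(yaw),-np.sin(yaw)],[np.sin(yaw),np.cos(yaw)]])
yaw=-0.0532; ex=RR(yaw)[:,0]; ey=RR(yaw)[:,1]
for n in ['scene','top']:
    W=cloud(load(n)); pts=W.reshape(-1,3); pts=pts[np.isfinite(pts[:,0])&(abs(pts[:,1])<0.5)&(pts[:,0]<0.9)]
    a=pts[:,:2]@ex; b=pts[:,:2]@ey
    m=(pts[:,2]>0.30)&(pts[:,2]<0.36)
    print(n,'lamp a',np.percentile(a[m],[1,5,50,95,99]).round(3),'b',b[m].min(),b[m].max())
    h=np.histogram(pts[m,2],bins=np.arange(.3,.36,.004)); print(h[0])
    m=m&(pts[:,2]>0.335); print('   toponly a',a[m].min(),a[m].max(),b[m].min(),b[m].max())
    # rail front
    m=(pts[:,2]>0.17)&(pts[:,2]<0.21)&(a>0.5)&(a<0.7)
    print('rail a hist',np.histogram(a[m],bins=np.arange(.56,.66,.005)))
    m=m&(pts[:,2]<0.203)&(pts[:,2]>0.178)&(a>0.595)&(a<0.615)
    if m.sum()>50: 
        pf=np.polyfit(b[m],a[m],1); print('fit',m.sum(),pf, np.median(a[m]))
E
```

```text
scene lamp a [-0.159 -0.139  0.603  0.634  0.637] b -0.3621441832135357 0.3377438422979055
[  39   32   41   36   47   37   65  207  231  229  807 2896  141   46]
   toponly a -0.16518130572866543 0.6404283722190299 -0.3621441832135357 0.3377438422979055
rail a hist (array([ 60,  15,  23,  21,  55,  55,  37,  44,  36,  23,  93, 591, 521,
       275, 253, 250, 270, 162,   7]), array([0.56 , 0.565, 0.57 , 0.575, 0.58 , 0.585, 0.59 , 0.595, 0.6  ,
       0.605, 0.61 , 0.615, 0.62 , 0.625, 0.63 , 0.635, 0.64 , 0.645,
       0.65 , 0.655]))
fit 139 [0.00471063 0.6073139 ] 0.6085531403213827
top lamp a [0.135 0.156 0.608 0.635 0.638] b -0.36121613489983606 0.5097188705352576
[  32   43   36   29   35   41  111  239  234  246 4277 3595   27   11]
   toponly a 0.12684641327573043 0.6393542139692999 -0.36121613489983606 0.5093001571562523
rail a hist (array([ 30,  42,  39,  51,  85,  69,  54,  70,  40,  24, 140, 929, 158,
         0,   0,   0,   0,   0,   0]), array([0.56 , 0.565, 0.57 , 0.575, 0.58 , 0.585, 0.59 , 0.595, 0.6  ,
       0.605, 0.61 , 0.615, 0.62 , 0.625, 0.63 , 0.635, 0.64 , 0.645,
       0.65 , 0.655]))
fit 183 [-0.00302133  0.60664762] 0.6095776430002536
```

```bash
python3 - <<'E'
from h import *
yaw=-0.0532; ex=np.array([np.cos(yaw),np.sin(yaw)]); ey=np.array([-np.sin(yaw),np.cos(yaw)])
def loc(n):
    W=cloud(load(n)); p=W.reshape(-1,3); p=p[np.isfinite(p[:,0])&(abs(p[:,1])<0.5)&(p[:,0]<0.9)]
    return np.c_[p[:,:2]@ex,p[:,:2]@ey+0.0122,p[:,2]]
for n in ['scene','top']:
    p=loc(n)
    m=(p[:,2]>0.182)&(p[:,2]<0.198)&(p[:,0]>.61)&(p[:,0]<.625); pf=np.polyfit(p[m,1],p[m,0],1); print(n,'front',m.sum(),pf,np.median(p[m,0]))
    A=0.6175
    q=p-[A,0,0]
    # hook b: above hinge
    m=(q[:,2]>0.212)&(q[:,2]<0.30)&(q[:,0]<-0.005)&(q[:,0]>-0.10)&(q[:,1]>0.1)&(q[:,1]<0.3)
    print('hookb upright',m.sum(), np.percentile(q[m],[0,10,50,90,100],axis=0).round(4).tolist() if m.sum() else '')
    for lo in np.arange(.205,.30,.01):
        k=m&(q[:,2]>=lo)&(q[:,2]<lo+.01)
        if k.sum(): print('   z',lo.round(3),k.sum(),q[k,0].min().round(4),q[k,0].max().round(4),q[k,1].min().round(4),q[k,1].max().round(4))
    # hook a arm
    m=(q[:,2]>0.185)&(q[:,2]<0.23)&(q[:,0]<-0.04)&(q[:,0]>-0.13)&(q[:,1]<-0.1)&(q[:,1]>-0.3)
    print('hooka region',m.sum())
    for lo in np.arange(-.13,-.04,.01):
        k=m&(q[:,0]>=lo)&(q[:,0]<lo+.01)
        if k.sum(): print('   x',lo.round(3),k.sum(),np.median(q[k,1]).round(4),q[k,1].min().round(4),q[k,1].max().round(4),q[k,2].min().round(4),q[k,2].max().round(4))
    # rim
    m=(q[:,2]>0.02)&(q[:,2]<0.21)&(q[:,0]<-0.03)&(q[:,0]>-0.13)&(q[:,1]<-0.08)&(q[:,1]>-0.32)
    r=q[m]
    for lo in np.arange(.02,.22,.02):
        k=(r[:,2]>=lo)&(r[:,2]<lo+.02)
        if k.sum(): print('   rim z',lo.round(3),k.sum(),r[k,0].min().round(3),r[k,0].max().round(3),r[k,1].min().round(3),r[k,1].max().round(3))
    for nm,c0 in dict(bottle=(.431,-.041),hub=(.464,.257),tin=(.41,-.335)).items():
        c=np.array(c0); l=np.array([c@ex-A,c@ey+.0122]); k=(np.hypot(*(q[:,:2]-l).T)<.06)&(q[:,2]>.015)
        print(nm,q[k].min(0).round(3),q[k].max(0).round(3))
    k=(abs(q[:,1]-0.0)<.06)&(q[:,2]>.15)&(q[:,2]<.23)&(q[:,0]<-.03)&(q[:,0]>-.09); print('reel',q[k].min(0).round(3),q[k].max(0).round(3))
E
```

```text
scene front 468 [0.0044798  0.61854014] 0.619163919695739
hookb upright 106 [[-0.0441, 0.1982, 0.2143], [-0.0414, 0.1997, 0.2227], [-0.0354, 0.2062, 0.2699], [-0.0205, 0.21, 0.2778], [-0.0161, 0.2112, 0.2801]]
   z 0.205 2 -0.0353 -0.0348 0.2007 0.2087
   z 0.215 10 -0.0356 -0.0297 0.1982 0.2103
   z 0.225 6 -0.037 -0.0321 0.2019 0.2107
   z 0.235 11 -0.0395 -0.0316 0.2017 0.2111
   z 0.245 8 -0.0405 -0.0336 0.1996 0.2106
   z 0.255 10 -0.0417 -0.0345 0.199 0.21
   z 0.265 23 -0.0434 -0.0187 0.1986 0.211
   z 0.275 36 -0.0441 -0.0161 0.1985 0.2112
hooka region 213
   x -0.12 21 -0.2009 -0.2092 -0.1971 0.1891 0.2158
   x -0.11 14 -0.1984 -0.2074 -0.1954 0.1869 0.2129
   x -0.1 12 -0.2009 -0.209 -0.1945 0.1884 0.197
   x -0.09 11 -0.2014 -0.2103 -0.196 0.1879 0.1957
   x -0.08 73 -0.1967 -0.2554 -0.1476 0.1851 0.2063
   x -0.07 64 -0.189 -0.2535 -0.1529 0.1856 0.2059
   x -0.06 7 -0.1979 -0.2071 -0.1669 0.1899 0.1951
   x -0.05 11 -0.2013 -0.2079 -0.1954 0.1873 0.1968
   rim z 0.02 5 -0.075 -0.064 -0.227 -0.183
   rim z 0.04 94 -0.076 -0.059 -0.255 -0.159
   rim z 0.06 43 -0.076 -0.06 
[... 1457 characters left out ...]
  x -0.05 20 -0.2032 -0.2086 -0.1984 0.1891 0.1949
   rim z 0.02 6 -0.076 -0.061 -0.208 -0.188
   rim z 0.04 168 -0.077 -0.06 -0.252 -0.149
   rim z 0.06 75 -0.077 -0.061 -0.275 -0.138
   rim z 0.08 42 -0.076 -0.06 -0.287 -0.125
   rim z 0.1 20 -0.076 -0.066 -0.286 -0.119
   rim z 0.12 22 -0.077 -0.061 -0.288 -0.119
   rim z 0.14 40 -0.076 -0.061 -0.283 -0.122
   rim z 0.16 85 -0.076 -0.033 -0.277 -0.132
   rim z 0.18 377 -0.115 -0.03 -0.261 -0.145
   rim z 0.2 107 -0.115 -0.03 -0.232 -0.178
bottle [-0.206 -0.03   0.026] [-0.16   0.017  0.132]
hub [-0.194  0.274  0.054] [-0.14   0.331  0.077]
tin [-0.215 -0.36   0.015] [-0.145 -0.292  0.064]
reel [-0.075 -0.015  0.169] [-0.03   0.032  0.216]
```

```bash
cat >> h.py <<'E'
A,B,YAW=0.6178,-0.0122,-0.0532
RX=np.array([np.cos(YAW),np.sin(YAW),0]);RY=np.array([-np.sin(YAW),np.cos(YAW),0]);EZ=np.array([0,0,1.])
RM=np.stack([RX,RY,EZ],1)
YA,YB=-0.2035,0.2048
def r2w(p): return RM@(np.array(p)+[A,B,0])
def w2r(w): return RM.T@np.asarray(w)-[A,B,0]
def pose(g,pitch,flip=1,yaw=0,back=0.019):
    """g grasp point in rail frame; pitch down positive (deg); -> world TCP pos, quat"""
    p=np.radians(pitch); y=np.radians(yaw)
    x=np.array([np.cos(p)*np.cos(y),np.cos(p)*np.sin(y),-np.sin(p)])
    yy=flip*np.array([-np.sin(y),np.cos(y),0]); z=np.cross(x,yy)
    M=RM@np.stack([x,yy,z],1)
    return r2w(g)+back*M[:,0], R2q(M)
def hk(yh,q,s=0.06): return np.array([-0.030-s*np.sin(q),yh,0.19+s*np.cos(q)])
E
python3 - <<'E'
from h import *
o=arm.observe(); M=q2R(o['eef_rot']); c=load('wrist'); print('cam in tool',M.T@(c['origin']-o['position']), 'tool axes',M.round(2).tolist())
tests={'B up':hk(YB,.1),'B mid':hk(YB,.8),'B lvl':hk(YB,1.57),'A lvl':hk(YA,1.57),'A up':hk(YA,0),'rim +y':[-.068,YA+.08,.119],'rim -y':[-.068,YA-.08,.119],'rimB +y':[-.068,YB+.08,.119],'rimB -y':[-.068,YB-.08,.119],'rim+ high':[-.14,YA+.08,.24],'rimB+ high':[-.14,YB+.08,.24],'rim- high':[-.14,YA-.08,.24],'rimB- high':[-.14,YB-.08,.24]}
for n,g in tests.items():
    for f in (1,-1):
        r=[]
        for p in (-20,0,20,30,45,60,75):
            s=arm.solve_ik(*pose(g,p,f)); r.append('%d:%s'%(p,'-' if s is None else np.round(s,1).tolist()))
        print(n,f,' '.join(r))
E
```

```text
cam in tool [-0.14173112  0.00039366 -0.07524891] tool axes [[-0.0, 0.34, 0.94], [-0.0, 0.94, -0.34], [-1.0, -0.0, -0.0]]
B up 1 -20:[0.4, 0.2, 2.2, 3.6, 1.3, 1.3] 0:[0.4, -0.1, 2.2, 3.9, 0.7, 1.0] 20:- 30:[0.3, -0.2, 2.0, -0.8, 0.5, -0.7] 45:[0.3, -0.2, 1.8, -0.3, 0.8, -1.1] 60:[0.2, -0.1, 1.6, -0.2, 1.1, -1.2] 75:[0.2, 0.1, 1.4, -0.1, 1.4, -1.3]
B up -1 -20:[0.4, 0.2, 2.2, 3.6, 1.3, -1.9] 0:[0.4, -0.1, 2.2, 3.9, 0.7, -2.2] 20:- 30:[0.3, -0.2, 2.0, -0.8, 0.5, 2.5] 45:[0.3, -0.2, 1.8, -0.3, 0.8, 2.1] 60:[0.2, -0.1, 1.6, -0.2, 1.1, 1.9] 75:[0.2, 0.1, 1.4, -0.1, 1.4, 1.8]
B mid 1 -20:[0.4, 0.2, 2.3, 3.6, 1.3, 1.3] 0:[0.4, -0.1, 2.3, 3.9, 0.8, 1.0] 20:- 30:[0.4, -0.3, 2.1, -0.8, 0.5, -0.6] 45:[0.3, -0.3, 1.9, -0.4, 0.8, -1.0] 60:[0.3, -0.1, 1.7, -0.2, 1.1, -1.2] 75:[0.2, -0.0, 1.5, -0.1, 1.4, -1.3]
B mid -1 -20:[0.4, 0.2, 2.3, 3.6, 1.3, -1.8] 0:[0.4, -0.1, 2.3, 3.9, 0.8, -2.2] 20:- 30:[0.4, -0.3, 2.1, -0.8, 0.5, 2.6] 45:[0.3, -0.3, 1.9, -0.4, 0.8, 2.1] 60:[0.3, -0.1, 1.7, -0.2, 1.1, 1.9] 75:[0.2, -0.0, 1.5, -0.1, 1.4, 1.9]
B lvl 1 -20:[0.4, 0.4, 2.3, 3.6, 1.5, 1.3] 0:[0.5, -0.0, 2.3, 3.
[... 4138 characters left out ...]
.2, 2.1, 1.3, 1.1, -0.2] 30:[-1.2, -0.3, 2.0, 1.1, 1.1, 0.1] 45:[-1.0, -0.2, 1.9, 0.7, 1.1, 0.4] 60:[-0.9, -0.1, 1.7, 0.4, 1.3, 0.6] 75:[-0.8, -0.0, 1.5, 0.2, 1.4, 0.8]
rimB- high 1 -20:[0.2, 0.0, 2.5, 3.4, 1.3, 1.4] 0:[0.2, -0.5, 2.5, 3.8, 0.5, 1.0] 20:[0.2, -0.6, 2.3, -0.9, 0.3, -0.6] 30:[0.2, -0.6, 2.2, -0.4, 0.5, -1.1] 45:[0.2, -0.5, 2.1, -0.2, 0.8, -1.3] 60:[0.1, -0.4, 1.9, -0.1, 1.1, -1.4] 75:[0.1, -0.2, 1.7, -0.0, 1.4, -1.4]
rimB- high -1 -20:[0.2, 0.0, 2.5, 3.4, 1.3, -1.7] 0:[0.2, -0.5, 2.5, 3.8, 0.5, -2.1] 20:[0.2, -0.6, 2.3, -0.9, 0.3, 2.5] 30:[0.2, -0.6, 2.2, -0.4, 0.5, 2.1] 45:[0.2, -0.5, 2.1, -0.2, 0.8, 1.9] 60:[0.1, -0.4, 1.9, -0.1, 1.1, 1.8] 75:[0.1, -0.2, 1.7, -0.0, 1.4, 1.7]
```

```bash
python3 - <<'E'
from h import *
for n,g in {'A+':[-.068,YA+.08,.119],'A+h':[-.14,YA+.08,.24],'mid+':[-.14,.08,.24],'B+h':[-.14,YB+.08,.24],'B+':[-.068,YB+.08,.119],
 'A-':[-.068,YA-.08,.119],'A-h':[-.14,YA-.08,.24],'mid-':[-.14,-.08,.24],'B-h':[-.14,YB-.08,.24],'B-':[-.068,YB-.08,.119],'B-o':[-.2,YB-.08,.18]}.items():
    for f in (1,-1):
        r=[]
        for p in (25,30,35,38,40,42,45,50):
            s=arm.solve_ik(*pose(g,p,f)); r.append('%d:%s'%(p,'-' if s is None else np.round(s[3:],2).tolist()))
        print(n,f,' '.join(r))
E
```

```text
A+ 1 25:- 30:- 35:- 38:- 40:- 42:- 45:[0.66, 0.64, -2.53] 50:[0.51, 0.71, -2.38]
A+ -1 25:[1.6, 0.58, -0.35] 30:[1.35, 0.55, -0.08] 35:[1.09, 0.55, 0.18] 38:[0.94, 0.57, 0.33] 40:[0.85, 0.58, 0.41] 42:[0.77, 0.6, 0.5] 45:[0.66, 0.64, 0.61] 50:[0.51, 0.71, 0.76]
A+h 1 25:- 30:- 35:- 38:[0.71, 0.93, -2.55] 40:[0.66, 0.95, -2.51] 42:[0.62, 0.97, -2.46] 45:[0.55, 1.0, -2.4] 50:[0.45, 1.06, -2.31]
A+h -1 25:[1.09, 0.86, 0.24] 30:[0.93, 0.87, 0.39] 35:[0.79, 0.91, 0.52] 38:[0.71, 0.93, 0.59] 40:[0.66, 0.95, 0.63] 42:[0.62, 0.97, 0.68] 45:[0.55, 1.0, 0.74] 50:[0.45, 1.06, 0.83]
mid+ 1 25:[-0.13, 0.39, -1.42] 30:[-0.09, 0.51, -1.46] 35:[-0.07, 0.62, -1.49] 38:[-0.06, 0.69, -1.5] 40:[-0.05, 0.73, -1.5] 42:[-0.05, 0.77, -1.51] 45:[-0.04, 0.84, -1.51] 50:[-0.03, 0.94, -1.52]
mid+ -1 25:[-0.13, 0.39, 1.72] 30:[-0.09, 0.51, 1.68] 35:[-0.07, 0.62, 1.65] 38:[-0.06, 0.69, 1.64] 40:[-0.05, 0.73, 1.64] 42:[-0.05, 0.77, 1.63] 45:[-0.04, 0.84, 1.63] 50:[-0.03, 0.94, 1.62]
B+h 1 25:- 30:[-1.0, 0.77, -0.3] 35:[-0.84, 0.81, -0.46] 38:[-0.75, 0.84, -0.54] 40:[-0.69, 0.86, -0.59] 42:[-0.64, 0.89, -0.64] 45:[
[... 1541 characters left out ...]
.93, 1.81]
B- 1 25:[4.21, 0.21, 0.6] 30:- 35:[-0.65, 0.25, -0.83] 38:[-0.47, 0.31, -1.01] 40:[-0.38, 0.36, -1.1] 42:[-0.32, 0.41, -1.16] 45:[-0.25, 0.48, -1.23] 50:[-0.18, 0.59, -1.3]
B- -1 25:[4.21, 0.21, -2.54] 30:- 35:[-0.65, 0.25, 2.31] 38:[-0.47, 0.31, 2.13] 40:[-0.38, 0.36, 2.05] 42:[-0.32, 0.41, 1.98] 45:[-0.25, 0.48, 1.91] 50:[-0.18, 0.59, 1.84]
B-o 1 25:- 30:[-0.59, 0.53, -0.87] 35:[-0.44, 0.62, -1.02] 38:[-0.38, 0.67, -1.09] 40:[-0.34, 0.71, -1.12] 42:[-0.3, 0.74, -1.16] 45:[-0.26, 0.8, -1.2] 50:[-0.2, 0.89, -1.26]
B-o -1 25:- 30:[-0.59, 0.53, 2.27] 35:[-0.44, 0.62, 2.12] 38:[-0.38, 0.67, 2.05] 40:[-0.34, 0.71, 2.02] 42:[-0.3, 0.74, 1.98] 45:[-0.26, 0.8, 1.94] 50:[-0.2, 0.89, 1.88]
```

```bash
cat >> h.py <<'E'
def go(g,pitch,flip,vel=0.15):
    p,q=pose(g,pitch,flip); arm.move_l(p,q,vel)
def st(m=''):
    o=arm.observe(); M=q2R(o['eef_rot']); print(m,'t%.2f'%o['time_s'],'grasp',w2r(o['position']-.019*M[:,0]).round(4),'F',o['ft_force'].round(1),'gap%.3f'%o['finger_gap']); return o
def dirv(pitch): p=np.radians(pitch); return np.array([np.cos(p),0,-np.sin(p)])
E
python3 - <<'E'
from h import *
q=0.09; P=42; g=hk(YB,q)
p,o=pose(g-0.10*dirv(P),P,1); arm.move_to(p,o); st('pre')
cap('wrist','w1.png'); cap('scene','s1.png')
go(g,P,1,0.1); st('at')
arm.gripper_close(20); st('closed')
cap('scene','s2.png')
E
```

```text
pre t1.93 grasp [-0.1097  0.2054  0.3167] F [0.1 0.9 0.2] gap0.999
at t3.18 grasp [-0.0353  0.205   0.2507] F [0.1 0.3 1. ] gap0.999
closed t3.84 grasp [-0.0354  0.2043  0.2499] F [-1.7 -3.2  1.1] gap0.138
```

```bash
python3 - <<'E'
from h import *
for i,q in enumerate(np.linspace(0.09,1.60,10)[1:]):
    go(hk(YB,q),42-4*(i+1)/9,1,0.08)
    if i%2==0: st('%.2f'%q)
st('end'); cap('scene','s3.png'); c=cap('wrist','w3.png')
c=load('scene'); cv2.imwrite('pics/s3c.png',cv2.resize(c['img'][90:330,175:415],None,fx=2.5,fy=2.5)[:,:,::-1])
E
```

```text
0.26 t4.17 grasp [-0.0453  0.2043  0.2481] F [-0.1 -4.6  1. ] gap0.135
0.59 t4.72 grasp [-0.0634  0.2043  0.24  ] F [ 0.9 -6.1  1.3] gap0.132
0.93 t5.27 grasp [-0.0777  0.2044  0.2269] F [-1.1 -5.3  2.1] gap0.136
1.26 t5.82 grasp [-0.0868  0.2044  0.2093] F [-1.4 -5.8  3.4] gap0.131
1.60 t6.37 grasp [-0.0898  0.2044  0.1884] F [ 0.1 -5.6  1.9] gap0.136
end t6.37 grasp [-0.0898  0.2044  0.1884] F [ 0.1 -5.6  1.9] gap0.136
```

View pics/s3c.png

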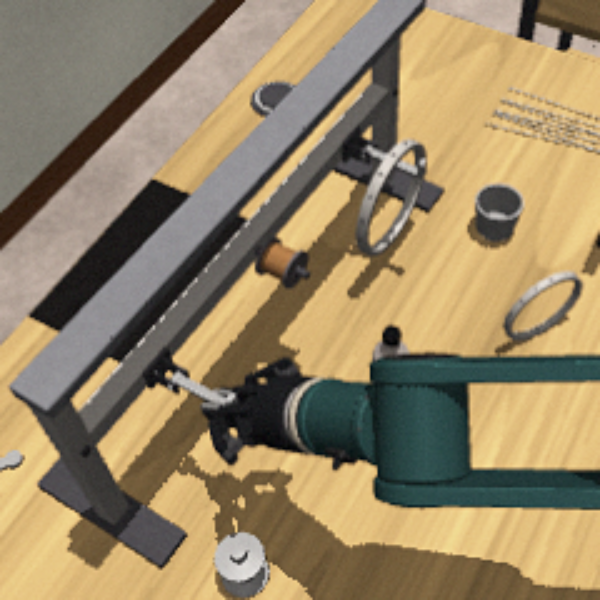

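```bash
python3 - <<'E'
from h import *
P=38
go(hk(YB,1.57)+[0,0,-0.004],P,1,0.05); st('press')
arm.release(); arm.hold(0.2); st('rel')
go(hk(YB,1.57)-0.13*dirv(P),P,1,0.2)
cap('scene','s4.png')
p,o=pose([-.20,-.10,.30],P,-1); arm.move_to(p,o); st('mid')
cap('top','t4.png'); cap('scene','s4b.png')
for n in ['scene','top']:
    W=cloud(load(n)); q=(W.reshape(-1,3)@RM)-[A,B,0]; q=q[np.isfinite(q[:,0])]
    m=(q[:,2]>0.18)&(q[:,2]<0.23)&(q[:,0]<-0.04)&(q[:,0]>-0.13)&(abs(q[:,1]-YB)<.03)
    for lo in np.arange(-.13,-.04,.01):
        k=m&(q[:,0]>=lo)&(q[:,0]<lo+.01)
        if k.sum(): print(n,'   x',lo.round(3),k.sum(),q[k,1].min().round(4),q[k,1].max().round(4),q[k,2].min().round(4),q[k,2].max().round(4))
E
```

```text
press t6.72 grasp [-0.0898  0.2044  0.1865] F [-1.4 -6.4  2.2] gap0.134
rel t7.62 grasp [-0.09    0.2048  0.1861] F [-0.4 -0.1  1.1] gap0.995
mid t9.93 grasp [-0.2    -0.0998  0.2992] F [-0.4 -0.7  0.5] gap1.005
scene    x -0.12 21 0.1993 0.2099 0.1946 0.2247
scene    x -0.11 19 0.1983 0.2112 0.1955 0.2237
scene    x -0.1 14 0.1993 0.2101 0.1938 0.2033
scene    x -0.09 16 0.1986 0.2104 0.1948 0.2028
scene    x -0.08 14 0.1977 0.2107 0.1938 0.202
scene    x -0.07 17 0.1985 0.2101 0.1925 0.1995
scene    x -0.06 16 0.1987 0.2098 0.1897 0.1989
scene    x -0.05 14 0.1988 0.2104 0.189 0.2007
top    x -0.12 18 0.199 0.2096 0.1951 0.221
top    x -0.11 21 0.1987 0.2106 0.1928 0.2211
top    x -0.1 22 0.1984 0.2111 0.1921 0.2002
top    x -0.09 20 0.1994 0.21 0.1942 0.1998
top    x -0.08 23 0.1984 0.2105 0.1902 0.1983
top    x -0.07 20 0.1991 0.2097 0.1924 0.1978
top    x -0.06 22 0.199 0.211 0.1884 0.1971
top    x -0.05 20 0.1988 0.2094 0.1916 0.1965
```

View pics/s4b.png

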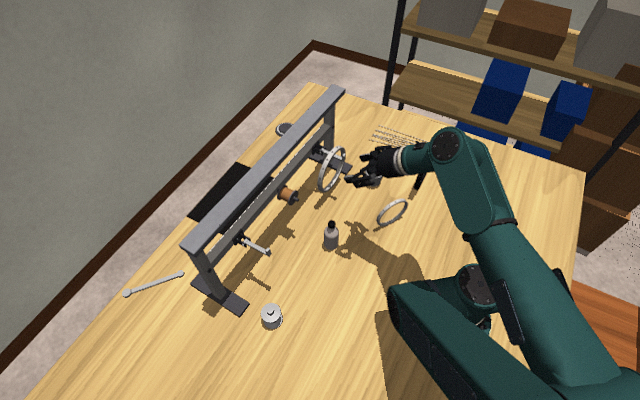

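The scene picture shows hook_b's arm out at (258,245). Depth puts its tip about 7 mm higher than hook_a's, so q is about 1.49. That is too close to the limit, so I'll press it down onto the stop with shut fingers.

```bash
python3 - <<'E'
from h import *
P=70
arm.gripper_close(20)
def tp(x,z): return pose([x,YB,z],P,1,back=0)
p,o=tp(-.088,.26); 
arm.move_to(*tp(-.15,.30)); arm.move_l(p,o,0.2)
arm.move_l(*tp(-.088,.212),0.15); f0=st('above')['ft_force'][2]
z=.212
while z>.186:
    z-=.002; arm.move_l(*tp(-.088,z),0.05); o=arm.observe(); f=o['ft_force'][2]-f0
    print(round(z,3),f.round(1),w2r(o['position']).round(4)[2])
    if f>12: break
arm.move_l(*tp(-.088,.26),0.2); arm.move_l(*tp(-.15,.30),0.2)
arm.release()
p,o=pose([-.20,-.10,.30],38,-1); arm.move_to(p,o); st('mid')
cap('top','t5.png'); cap('scene','s5.png')
for n in ['scene','top']:
    W=cloud(load(n)); q=(W.reshape(-1,3)@RM)-[A,B,0]; q=q[np.isfinite(q[:,0])]
    for Y in (YA,YB):
      m=(q[:,2]>0.18)&(q[:,2]<0.23)&(q[:,0]<-0.04)&(q[:,0]>-0.13)&(abs(q[:,1]-Y)<.02)
      print(n,Y,[q[m&(q[:,0]>=lo)&(q[:,0]<lo+.01),2].max().round(4) for lo in (-.12,-.11,-.1,-.09,-.06,-.05)])
E
```

```text
above t13.43 grasp [-0.0947  0.205   0.231 ] F [ 0.1 -0.1  0.4] gap-0.004
0.21 -0.9 0.2115
0.208 -0.6 0.2079
0.206 -1.1 0.2056
0.204 -0.8 0.2037
0.202 -0.3 0.2018
0.2 0.4 0.1998
0.198 -0.7 0.1978
0.196 2.0 0.1966
0.194 7.5 0.1963
0.192 12.5 0.1961
mid t19.37 grasp [-0.1999 -0.0997  0.3004] F [-0.5 -0.2  0.9] gap1.002
scene -0.2035 [np.float64(0.2145), np.float64(0.2165), np.float64(0.1958), np.float64(0.1957), np.float64(0.2001), np.float64(0.1954)]
scene 0.2048 [np.float64(0.2155), np.float64(0.2163), np.float64(0.197), np.float64(0.1982), np.float64(0.1993), np.float64(0.1985)]
top -0.2035 [np.float64(0.2149), np.float64(0.215), np.float64(0.1967), np.float64(0.1953), np.float64(0.1965), np.float64(0.1955)]
top 0.2048 [np.float64(0.2148), np.float64(0.2134), np.float64(0.1955), np.float64(0.1944), np.float64(0.1967), np.float64(0.1961)]
```

hook_b now reads the same heights as hook_a, so it is level on its stop. Next is the rim; the enlarged crop confirmed it as the larger bare ring.

```bash
python3 - <<'E'
from h import *
P=38; g=np.array([-.068,YA-.080,.119])
p,o=pose(g-0.12*dirv(P),P,-1); arm.move_to(p,o); st('pre')
cap('wrist','w6.png')
go(g,P,-1,0.1); st('at')
cap('wrist','w7.png')
c=cap('scene'); cv2.imwrite('pics/s6c.png',cv2.resize(c['img'][100:300,250:500],None,fx=3,fy=3)[:,:,::-1])
E
```

```text
pre t20.33 grasp [-0.1622 -0.283   0.1935] F [0.5 0.8 0.6] gap1.001
at t21.73 grasp [-0.0681 -0.2838  0.1196] F [-0.2  0.   0.3] gap0.999
```

View pics/w7.png

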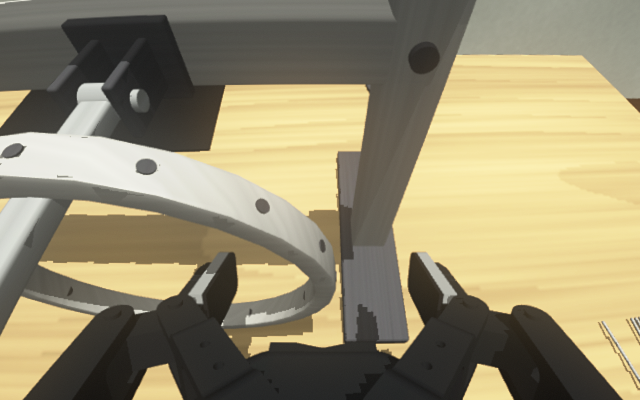

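View pics/s6c.png

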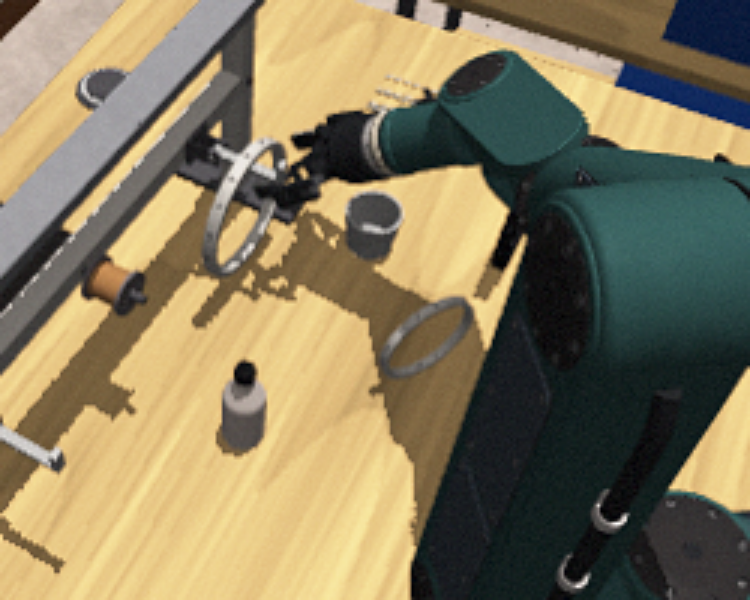

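The wrist view shows the rim's wall at (328,285), midway between the pads at (220,280) and (425,280). Closing and lifting.

```bash
python3 - <<'E'
from h import *
P=38; g=np.array([-.068,YA-.080,.119])
arm.gripper_close(90); st('closed')
go(g+[0,0,.036],P,-1,0.06); st('lifted')
cap('wrist','w8.png')
for n in ['scene','top']:
    W=cloud(cap(n)); q=(W.reshape(-1,3)@RM)-[A,B,0]; q=q[np.isfinite(q[:,0])]
    m=(q[:,2]>0.09)&(q[:,2]<0.26)&(q[:,0]<-0.055)&(q[:,0]>-0.085)&(q[:,1]>-.26)&(q[:,1]<-.08)
    r=q[m]; print(n,len(r),r.max(0).round(4),r.min(0).round(4),'y at zmax',r[r[:,2]>r[:,2].max()-.003].mean(0).round(4))
c=load('scene'); cv2.imwrite('pics/s8c.png',cv2.resize(c['img'][100:300,250:500],None,fx=3,fy=3)[:,:,::-1])
E
```

```text
closed t22.52 grasp [-0.068  -0.2835  0.1191] F [-0.3 -0.2  0.9] gap0.083
lifted t23.27 grasp [-0.0682 -0.2833  0.1546] F [-0.2  0.2 -4. ] gap0.080
scene 369 [-0.0596 -0.116   0.2406] [-0.0847 -0.2595  0.0901] y at zmax [-0.0685 -0.2015  0.2385]
top 592 [-0.0603 -0.118   0.2401] [-0.0847 -0.2599  0.0901] y at zmax [-0.0701 -0.2024  0.2383]
```

View pics/w8.png

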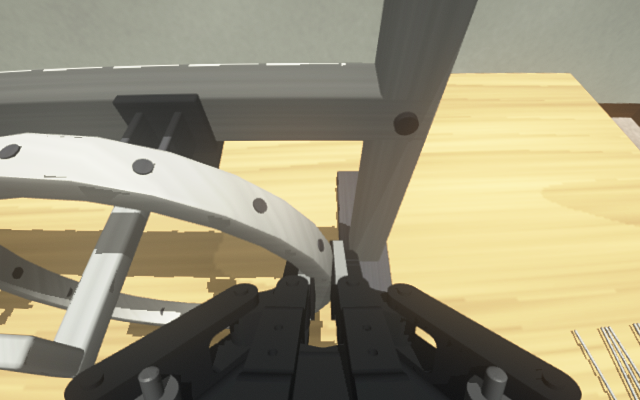

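View pics/s8c.png

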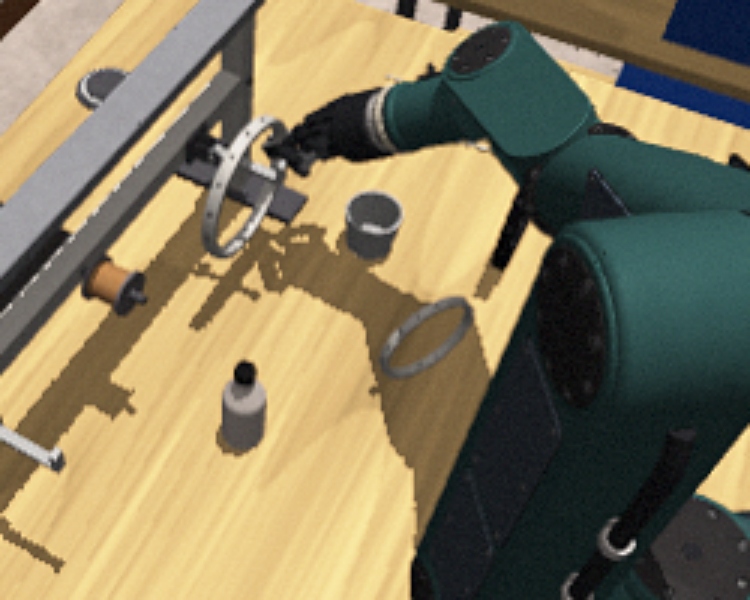

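```bash
python3 - <<'E'
from h import *
P=38; y0=YA-.080; yb=YB-.0812
go([-.142,y0,.155],P,-1,0.1); st('out')
go([-.142,y0,.26],P,-1,0.15)
go([-.142,yb,.26],P,-1,0.15); st('across')
go([-.142,yb,.158],P,-1,0.15); arm.hold(.2); st('before B')
cap('wrist','w9.png')
for n in ['scene','top']:
    W=cloud(cap(n)); q=(W.reshape(-1,3)@RM)-[A,B,0]; q=q[np.isfinite(q[:,0])]
    m=(q[:,2]>0.09)&(q[:,2]<0.26)&(q[:,0]<-0.125)&(q[:,0]>-0.158)&(q[:,1]>.15)&(q[:,1]<.31)
    r=q[m]; print(n,len(r),r.max(0).round(4),r.min(0).round(4),'at zmax',r[r[:,2]>r[:,2].max()-.003].mean(0).round(4),'x',np.percentile(r[:,0],[5,95]).round(4))
c=load('scene'); cv2.imwrite('pics/s9c.png',cv2.resize(c['img'][130:330,170:420],None,fx=3,fy=3)[:,:,::-1])
E
```

```text
out t24.32 grasp [-0.1418 -0.2837  0.1553] F [ 0.2  0.3 -3.1] gap0.082
across t28.03 grasp [-0.1421  0.1233  0.2599] F [ 0.1  0.7 -3.4] gap0.087
before B t29.07 grasp [-0.1412  0.1238  0.16  ] F [ 1.   0.2 -4. ] gap0.081
scene 559 [-0.132   0.2889  0.2476] [-0.1567  0.1506  0.0902] at zmax [-0.1411  0.2054  0.2456] x [-0.1486 -0.1338]
top 515 [-0.1341  0.2855  0.2443] [-0.1578  0.15    0.0904] at zmax [-0.142   0.2042  0.2425] x [-0.1502 -0.1358]
```

View pics/s9c.png

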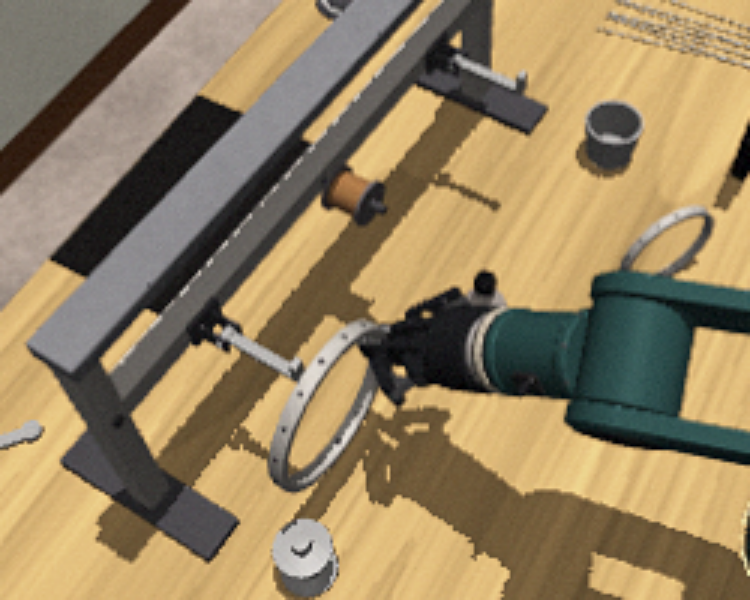

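View pics/w9.png

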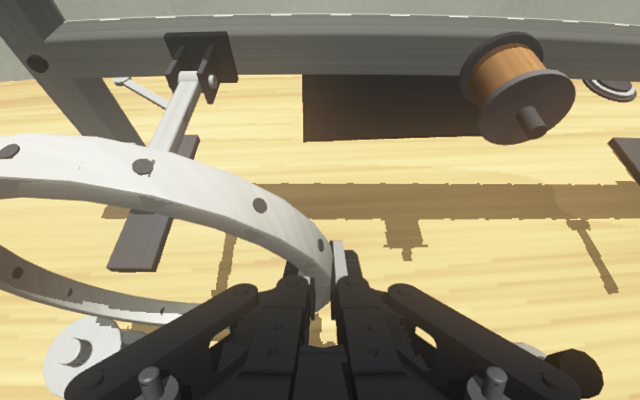

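The scene crop shows the rim held square in front of hook_b, its top at (345,340) above the arm's tip at (298,370). Depth gives the rim centre y = 0.205 (the hook is at 0.2048), with the inside of its top 19 mm above the lug. Hanging it now.

```bash
python3 - <<'E'
from h import *
P=38; yb=YB-.0812
f0=arm.observe()['ft_force'][2]
go([-.072,yb,.158],P,-1,0.1); st('in')
go([-.072,yb,.124],P,-1,0.1); st('low')
z=.124
while z>.115:
    z-=.001; go([-.072,yb,z],P,-1,0.03); arm.hold(.1); f=arm.observe()['ft_force'][2]; print(round(z,3),f.round(2))
    if f>-0.3: break
st('set')
c=cap('scene'); cap('wrist','w10.png'); cv2.imwrite('pics/s10c.png',cv2.resize(c['img'][130:330,170:420],None,fx=3,fy=3)[:,:,::-1])
E
```

```text
in t30.07 grasp [-0.0725  0.1235  0.1574] F [-0.1 -0.9 -3.9] gap0.083
low t30.56 grasp [-0.0722  0.1238  0.124 ] F [ 1.3 -0.3 -3.3] gap0.079
0.123 -3.56
0.122 -2.98
0.121 -3.71
0.12 -3.64
0.119 -2.27
0.118 0.56
set t32.66 grasp [-0.0714  0.1239  0.1191] F [-1.3  0.6  0.6] gap0.082
```

View pics/s10c.png

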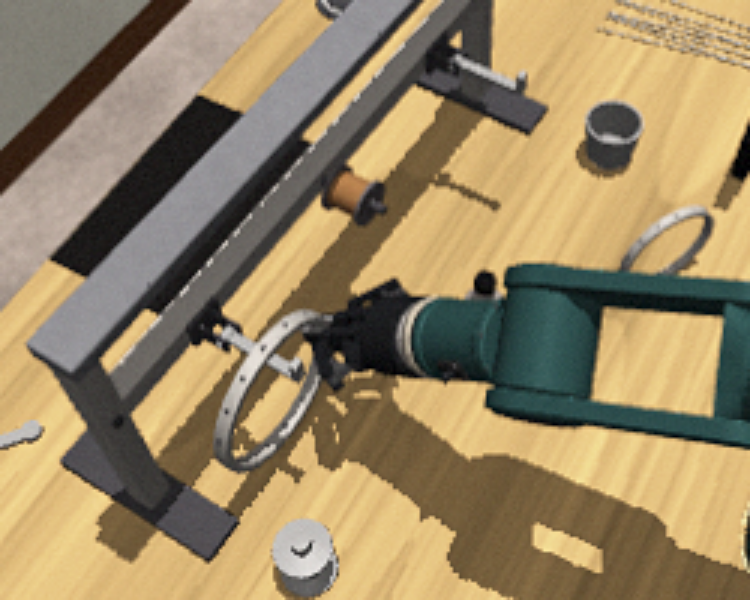

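```bash
python3 - <<'E'
from h import *
P=38; yb=YB-.0812
arm.release(); arm.hold(.3); st('rel')
o=arm.observe(); M=q2R(o['eef_rot'])
go(w2r(o['position']-.019*M[:,0])-0.13*dirv(P),P,-1,0.12); st('back')
arm.move_to(*pose([-.20,-.02,.30],30,-1))
for n in ['scene','top']:
    c=cap(n,n+'11.png'); W=cloud(c); q=(W.reshape(-1,3)@RM)-[A,B,0]; q=q[np.isfinite(q[:,0])]
    m=(q[:,2]>0.025)&(q[:,2]<0.212)&(q[:,0]<-0.045)&(q[:,0]>-0.1)&(q[:,1]>.11)&(q[:,1]<.31)
    r=q[m&((abs(q[:,1]-YB)>.012)|(q[:,2]<.18))]; print(n,len(r),r.max(0).round(4),r.min(0).round(4),'x',np.percentile(r[:,0],[3,97]).round(4))
c=load('scene'); cv2.imwrite('pics/s11c.png',cv2.resize(c['img'][100:330,170:440],None,fx=2.6,fy=2.6)[:,:,::-1]); st()
E
```

```text
rel t33.79 grasp [-0.072   0.1236  0.118 ] F [ 0.4  0.4 -1.1] gap0.998
back t35.02 grasp [-0.1745  0.1235  0.1973] F [ 0.4 -0.3 -1. ] gap1.001Traceback (most recent call last):
  File "<stdin>", line 6, in <module>
rig.MotionError: the arm cannot take that pose within its joint ranges
```

```bash
python3 - <<'E'
from h import *
for x in (-.2,-.17,-.15): 
  for p in (15,20,30,38): print(x,p,[arm.solve_ik(*pose([x,YA,.25],p,-1)) is not None, arm.solve_ik(*pose([x,YA,.2],p,-1)) is not None])
arm.move_to(*pose([-.18,-.05,.28],45,-1)); st()
for n in ['scene','top']:
    c=cap(n,n+'11.png'); W=cloud(c); q=(W.reshape(-1,3)@RM)-[A,B,0]; q=q[np.isfinite(q[:,0])]
    m=(q[:,2]>0.025)&(q[:,2]<0.212)&(q[:,0]<-0.045)&(q[:,0]>-0.1)&(q[:,1]>.11)&(q[:,1]<.31)
    r=q[m&((abs(q[:,1]-YB)>.012)|(q[:,2]<.18))]; print(n,len(r),r.max(0).round(4),r.min(0).round(4),'x',np.percentile(r[:,0],[3,97]).round(4))
c=load('scene'); cv2.imwrite('pics/s11c.png',cv2.resize(c['img'][100:330,170:440],None,fx=2.6,fy=2.6)[:,:,::-1]); st()
E
```

```text
-0.2 15 [True, True]
-0.2 20 [True, True]
-0.2 30 [True, True]
-0.2 38 [True, True]
-0.17 15 [True, True]
-0.17 20 [True, True]
-0.17 30 [True, True]
-0.17 38 [True, True]
-0.15 15 [True, True]
-0.15 20 [True, True]
-0.15 30 [True, True]
-0.15 38 [True, True]
 t35.98 grasp [-0.1802 -0.05    0.2786] F [-0.3 -0.5 -0.9] gap0.999
scene 691 [-0.0616  0.2892  0.206 ] [-0.0806  0.1199  0.0373] x [-0.0792 -0.0637]
top 704 [-0.0641  0.2887  0.204 ] [-0.0809  0.1185  0.0368] x [-0.0805 -0.0652]
 t36.08 grasp [-0.1802 -0.049   0.2783] F [-0.2  0.2 -0.9] gap0.999
```

View pics/s11c.png

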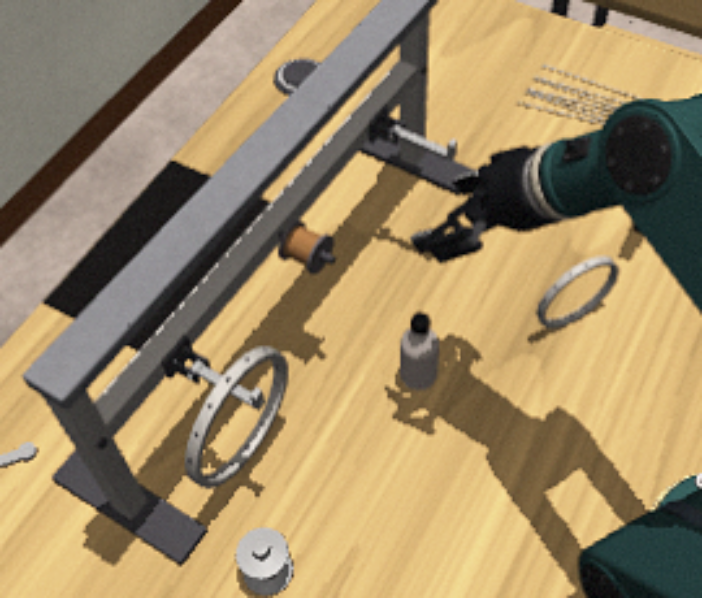

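The scene crop shows the rim hanging on hook_b around (235,415), with hook_a empty at (420,140). By depth the rim is at x −72 mm, y within 1 mm of the arm, centre 70 mm below the hinge. Now folding hook_a up.

```bash
python3 - <<'E'
from h import *
P=20; g=hk(YA,1.571)
arm.move_to(*pose(g-0.11*dirv(P),P,-1)); st('pre')
go(g,P,-1,0.12); st('at')
arm.gripper_close(35); st('closed')
qs=np.linspace(1.571,-.03,11)[1:]
for i,q in enumerate(qs):
    go(hk(YA,q),20+18*(i+1)/10,-1,0.08)
    if i%3==0: st('%.2f'%q)
st('end')
E
```

```text
pre t37.12 grasp [-0.193  -0.2027  0.2277] F [-0.4 -1.4  0.6] gap1.000
at t38.18 grasp [-0.0901 -0.2034  0.1903] F [-0.2  0.5  0.8] gap1.003
closed t38.84 grasp [-0.0902 -0.2048  0.1901] F [-4.4 -2.6  1. ] gap0.136
1.41 t39.11 grasp [-0.0895 -0.2049  0.1996] F [-3.9 -4.2  0.2] gap0.135
0.93 t39.90 grasp [-0.0785 -0.2048  0.2256] F [-10.3  -5.3   1.6] gap0.132
0.45 t40.70 grasp [-0.0564 -0.2048  0.2439] F [-8.3 -6.5  1.8] gap0.132
-0.03 t41.50 grasp [-0.028  -0.2048  0.2504] F [-5.7 -7.2  3.1] gap0.134
end t41.50 grasp [-0.028  -0.2048  0.2504] F [-5.7 -7.2  3.1] gap0.134
```

```bash
python3 - <<'E'
from h import *
P=38
go(hk(YA,-.03)+[.004,0,0],P,-1,0.05); st('press')
arm.release(); arm.hold(.2)
go(hk(YA,0)-0.13*dirv(P),P,-1,0.15); st('back')
arm.move_to(*pose([-.25,-.05,.32],45,-1)); st('away')
for n in ['scene','top']:
    c=cap(n,n+'12.png'); W=cloud(c); q=(W.reshape(-1,3)@RM)-[A,B,0]; q=q[np.isfinite(q[:,0])]
    m=(q[:,2]>0.205)&(q[:,2]<0.30)&(q[:,0]<0)&(q[:,0]>-0.1)&(abs(q[:,1]-YA)<.02)
    for lo in np.arange(.205,.30,.01):
        k=m&(q[:,2]>=lo)&(q[:,2]<lo+.01)
        if k.sum(): print(n,'z',lo.round(3),k.sum(),q[k,0].min().round(4),q[k,0].max().round(4))
c=load('scene'); cv2.imwrite('pics/s12c.png',cv2.resize(c['img'][80:320,170:440],None,fx=2.5,fy=2.5)[:,:,::-1])
E
```

```text
press t41.75 grasp [-0.0242 -0.2049  0.2505] F [-4.6 -7.3  2.3] gap0.134
back t43.71 grasp [-0.1324 -0.2034  0.3292] F [ 0.4  0.4 -0.4] gap1.001Traceback (most recent call last):
  File "<stdin>", line 6, in <module>
rig.MotionError: the arm cannot take that pose within its joint ranges
```

```bash
python3 - <<'E'
from h import *
arm.move_to(*pose([-.18,-.05,.30],45,-1)); st('away')
for n in ['scene','top']:
    c=cap(n,n+'12.png'); W=cloud(c); q=(W.reshape(-1,3)@RM)-[A,B,0]; q=q[np.isfinite(q[:,0])]
    m=(q[:,2]>0.205)&(q[:,2]<0.30)&(q[:,0]<-.008)&(q[:,0]>-0.1)&(abs(q[:,1]-YA)<.02)
    for lo in np.arange(.205,.30,.01):
        k=m&(q[:,2]>=lo)&(q[:,2]<lo+.01)
        if k.sum(): print(n,'z',lo.round(3),k.sum(),q[k,0].min().round(4),q[k,0].max().round(4))
c=load('scene'); cv2.imwrite('pics/s12c.png',cv2.resize(c['img'][80:320,170:440],None,fx=2.5,fy=2.5)[:,:,::-1])
E
```

```text
away t44.40 grasp [-0.1796 -0.0499  0.2999] F [-0.5  0.   1. ] gap1.004
scene z 0.205 7 -0.0357 -0.0291
scene z 0.215 10 -0.037 -0.0284
scene z 0.225 6 -0.0388 -0.0323
scene z 0.235 9 -0.0386 -0.0323
scene z 0.245 7 -0.0392 -0.0329
scene z 0.255 7 -0.0394 -0.0334
scene z 0.265 27 -0.041 -0.0129
scene z 0.275 16 -0.0396 -0.0152
top z 0.205 3 -0.0357 -0.03
top z 0.215 8 -0.0369 -0.0303
top z 0.225 3 -0.038 -0.0329
top z 0.235 6 -0.0388 -0.0354
top z 0.245 5 -0.0399 -0.0336
top z 0.255 7 -0.0404 -0.0336
top z 0.265 49 -0.0417 -0.0169
top z 0.275 19 -0.0398 -0.0167
```

View pics/s12c.png

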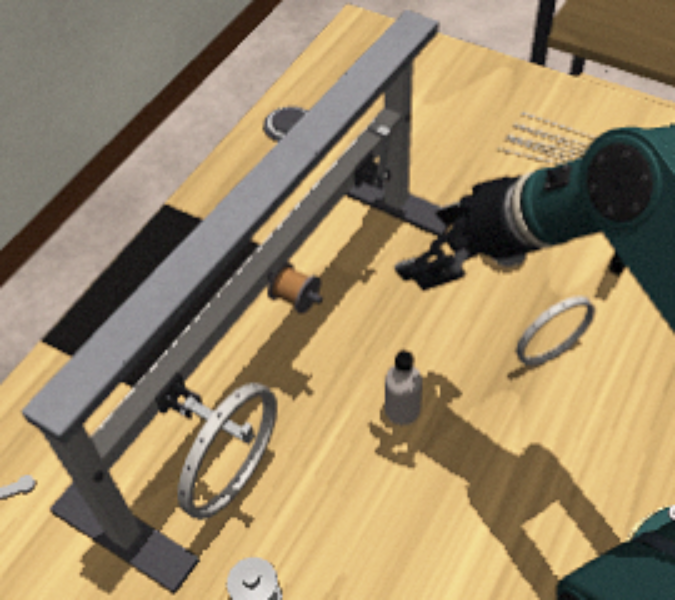

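hook_a stands up at (375,150), but its front face still leans about 0.07 rad. I'll push it flat with the shut fingers.

```bash
python3 - <<'E'
from h import *
P=28
arm.gripper_close(20)
def tp(x,z=.256): return pose([x,YA,z],P,-1,back=0)
arm.move_to(*tp(-.11,.275)); arm.move_l(*tp(-.055),0.15); f0=arm.observe()['ft_force']@RX; st('near')
x=-.055
while x>-1 and x<-.024:
    x+=.002; arm.move_l(*tp(x),0.05); o=arm.observe(); f=o['ft_force']@RX-f0; print(round(x,3),f.round(1),w2r(o['position'])[0].round(4))
    if f<-9: break
arm.move_l(*tp(-.11,.27),0.15)
arm.move_to(*pose([-.18,-.05,.30],45,-1)); arm.release(); st('away')
for n in ['scene','top']:
    c=cap(n,n+'13.png'); W=cloud(c); q=(W.reshape(-1,3)@RM)-[A,B,0]; q=q[np.isfinite(q[:,0])]
    m=(q[:,2]>0.205)&(q[:,2]<0.30)&(q[:,0]<-.008)&(q[:,0]>-0.1)&(abs(q[:,1]-YA)<.02)
    for lo in np.arange(.205,.30,.01):
        k=m&(q[:,2]>=lo)&(q[:,2]<lo+.01)
        if k.sum(): print(n,'z',lo.round(3),k.sum(),q[k,0].min().round(4),q[k,0].max().round(4))
    m=(q[:,2]>0.025)&(q[:,2]<0.212)&(q[:,0]<-0.045)&(q[:,0]>-0.1)&(q[:,1]>.11)&(q[:,1]<.31)
    r=q[m&((abs(q[:,1]-YB)>.012)|(q[:,2]<.18))]; print('rim',r.max(0).round(4),r.min(0).round(4))
    for nm,c0 in dict(bottle=(.431,-.041),hub=(.464,.257),tin=(.41,-.335)).items():
        l=w2r([*c0,0])[:2]; k=(np.hypot(*(q[:,:2]-l).T)<.06)&(q[:,2]>.015)&(q[:,2]<.14)
        print(nm,q[k].min(0).round(3),q[k].max(0).round(3))
c=load('scene'); cv2.imwrite('pics/s13c.png',cv2.resize(c['img'][80:320,170:440],None,fx=2.5,fy=2.5)[:,:,::-1])
E
```

```text
near t46.55 grasp [-0.0714 -0.202   0.2657] F [ 0.6  0.7 -1.1] gap-0.000
-0.053 -0.8 -0.0533
-0.051 -0.7 -0.0511
-0.049 -1.5 -0.0489
-0.047 -0.5 -0.0469
-0.045 -0.0 -0.0449
-0.043 -0.9 -0.0429
-0.041 -0.1 -0.0409
-0.039 -0.1 -0.0389
-0.037 -6.9 -0.0372
-0.035 -25.3 -0.0364
away t51.24 grasp [-0.18   -0.05    0.3001] F [ 0.7 -0.5  0.7] gap1.001
scene z 0.205 5 -0.0351 -0.03
scene z 0.215 7 -0.0342 -0.0286
scene z 0.225 7 -0.0347 -0.0296
scene z 0.235 7 -0.0344 -0.0286
scene z 0.245 7 -0.0336 -0.0286
scene z 0.255 8 -0.0331 -0.0288
scene z 0.265 23 -0.0338 -0.0095
scene z 0.275 10 -0.0313 -0.011
rim [-0.0616  0.2899  0.2066] [-0.0804  0.1203  0.0376]
bottle [-0.206 -0.024  0.017] [-0.16   0.017  0.134]
hub [-0.192  0.275  0.016] [-0.136  0.331  0.08 ]
tin [-0.21  -0.321  0.016] [-0.185 -0.295  0.027]
top z 0.205 7 -0.0346 -0.028
top z 0.215 6 -0.0342 -0.0277
top z 0.225 7 -0.0341 -0.0308
top z 0.235 10 -0.0345 -0.0283
top z 0.245 7 -0.0345 -0.028
top z 0.255 9 -0.0345 -0.028
top z 0.265 41 -0.0344 -0.0156
top z 0.275 11 -0.0329 -0.0175
rim [-0.0641  0.2873  0.2026] [-0.081   0.1183  0.0372]
bottle [-0.194 -0.03   0.075] [-0.16   0.017  0.133]
hub [-0.194  0.274  0.054] [-0.139  0.331  0.079]
tin [-0.215 -0.36   0.015] [-0.145 -0.292  0.063]
```

View pics/s13c.png

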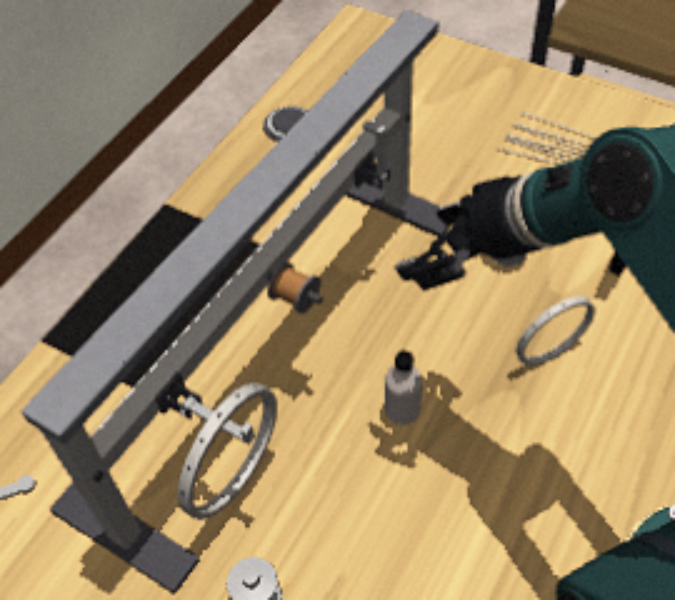

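The picture and depth show hook_a upright (q about 0) and the rim still on hook_b. The bottle, hub and tin are where they were, and the gripper is clear. Handing in.

```bash
python3 -c "
from h import *
arm.job_done(); st('done')"
```

```text
the job is handed in; nothing more can be done
the job is handed in; nothing more can be done
```

I folded hook_b down, moved the rim from hook_a onto it, folded hook_a back up flat, and handed the job in at about 51 s. No verdict was reported.

- **hook_b:** the first fold-down stopped short, at about 1.49 rad with the limit at 1.45. I pressed it onto its stop with shut fingers, and its heights then matched hook_a's unfolded arm within 2 mm.
- **Rim:** it hangs about 72 mm out from the rail's face and 70 mm below the hinge, within 1 mm of the arm sideways. Its position did not change between the pictures taken after letting go.
- **hook_a:** the first fold-up left it leaning about 0.07 rad, so I pushed it flat and it now reads about 0. The last push step peaked at about 25 N at the fingertips, more than the 9 N I had aimed for, but under the limits.
- **Bottle, hub and tin:** all three read as unmoved. In the last pictures the gripper hid most of the tin from the scene camera and part of the bottle from the top camera. In each case I relied on the other camera.
- **Robot:** it ended clear of everything, with no contact force reading beyond noise.

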